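# Clamp a bearing housing in the crank vice

### The job

Stand the bearing housing on the vice's bed between the jaws and about midway along them, flange down with its sides parallel to the jaws, and let go of it. Then take the crank by its free-spinning grip and wind it clockwise, without letting go on the way, until the jaw has clamped the flange snugly against the wooden packing, but do not force it, because overtightening cracks the flange. Finally let go of the crank and leave the jar, the screwdriver and the spacer ring undisturbed.

Things in the scene. Friction and masses are not known exactly. Their poses are not given: they have to be found in the camera images.
- housing_center (a point): Bearing housing, loose, 0.35 to 0.65 kg: a square dark steel flange 70 x 70 x 14 mm with a black neck of 48 mm diameter rising from its middle, 75 mm tall in all, 34 mm bore in its top. Starts upright on the bench, left of the vice. Point on its axis 37.5 mm above its underside; z up the neck, x and y square to the flange. Grasp the neck, above the jaws.
- vice: Crank vice fixed to the bench; origin on the bench under the middle of the clamping bed. It clamps along its own y: the moving jaw travels to +y, towards the fixed jaw. Bed plate 130 mm (x) wide, its top 12 mm above the bench; jaws 100 mm wide along x, tops 34 mm above the bench. At -y a grey gear housing 100 x 100 mm, 67 mm tall, carries the crank on an upright shaft.
- bed (a point): Middle of the vice's bed, on its top surface, 12 mm above the bench; axes as the vice.
- jaw: The moving jaw: a steel plate 100 x 10 x 21 mm carried on stiff springs by a block behind it. It pushes a standing housing along with little resistance until that meets the packing, then clamps it, the springs giving way 1 mm per 20 N. Snug is 30 to 100 N at the jaw, 15 to 65 degrees of crank after contact; above 150 N the flange cracks. Origin at the lower edge of its clamping face, axes as the vice.
- jaw_face (a point): Middle of the clamping face of the moving jaw, axes as the vice. It starts at y = -68 to -48 mm in the vice's frame (depending on the crank's start angle) and moves 25 mm to +y per clockwise turn of the crank, so one to two and a half turns are needed.
- packing_info (a point): A mark on top of the fixed jaw, 69.5 mm to +y of the bed's middle and 34 mm above the bench. In front of it, on the side of the bed, stands the wooden packing plate (100 mm wide, top 33 mm above the bench). Its clamping face lies somewhere between y = +46 and +54 mm in the vice's frame; it is not known more exactly.
- crank_axis (a point): Point on the crank's upright axis of rotation at the height of the middle of the grip, 118.5 mm above the bench; fixed to the vice at x = 0, y = -185 mm.
- grip_center (a point): Middle of the crank's grip: an upright black sleeve, 21 mm diameter, from 88 to 150 mm above the bench, 70 mm from the crank's axis, free to spin on its own pin, so the hand need not turn. Friction asks for about 6 N along the circle while the jaw runs free and keeps the crank where it is left; each newton more adds about 18 N at the jaw: stop 2 to 5 N above free running.
- jar: Bystander: white plastic jar, 76 mm diameter, 110 mm tall.
- screwdriver: Bystander: screwdriver 190 mm long lying on the bench.
- spacer: Bystander: dark steel spacer ring, 64 mm diameter, 12 mm tall, lying on the bench.
Mind the look-alikes: they are no part of the job. Leave any orange look-alike of the part that bears housing_center alone.

How it is judged:
By the outcome, as a careful person would: the job done as asked, in the order asked, and still so for the second after the job is handed in, with the robot touching nothing.
It also fails if it takes over 72 s, if anything falls off the work surface, if the arm or the gripper's body presses on something with over 40 N, if the wrist force passes 120 N, or if a joint passes its speed limit or range.

### The arm

A 6-joint arm with a two-finger parallel gripper is mounted at the origin on the work surface. World frame = base frame: x ahead of the robot, y to its left, z up, the work surface at z = 0. Lengths are in mm, angles in rad, forces in N, time in s.
With the tool pointing down it reaches from about 275 to 750 mm from the base axis. Payload 10.2 kg.
Tool frame: the origin (TCP) lies at the very end of the fingers, on their centre line; the grasp point (between the pads) lies 19 mm behind it (ctrl.tcp_to_grasp is the distance from the TCP to the grasp point, in mm); z points along the fingers, x is the direction in which the jaws open and shut, and the axes are right-handed (so a half turn about z gives the same grasp; the last joint's range is limited). The gripper opens to 85 mm and grips with 20 to 120 N. Pads are 22 mm wide; open, the fingers measure 114 mm over their backs; the gripper's body (76 mm by 85 mm) begins 54 mm behind the grasp point. The pads swing forward as they close: fully open they stand 13 mm farther back than shut.
Start: joints at [0.925, 0.313, 1.498, -0, 1.331, -0.223], TCP at [215.429, 478.771, 231.294] pointing down, gripper open.
Joint ranges: [-2.94, 2.94], [-0.97, 2.17], [0.19, 2.56], [-1.23, 4.37], [0.02, 3.11], [-2.88, 2.88]. Speed limits (rad/s): [2.39, 2.39, 3.01, 3.14, 3.14, 3.14].

### API

Orientations are given as a unit quaternion [w, x, y, z].
In Python, from rig import monitor, vision, order, ctrl gives the robot as it stands. The module is installed in compiled form; this text tells all that it offers.
- The arm moves only by the shell command python3 -m pendant 'ROWS' [FORCE]. ROWS is JSON, a list that holds one entry, the list of rows, each a list of 5 numbers: the closure, from -1 (fully open) to 1 (shut), then the shift along the world's x, y, z in m, then the turn about the world's z in degrees. In form: [[[fingers, dx, dy, dz, spin], ...]]. A call has 1 to 20 rows; each row is the pose to reach, as a shift and turn from the pose commanded when the call began; what a row does not reach only later rows make up. A row lasts 1/10 s, in which the tool goes at most 50 mm and 8.59 degrees, less where a joint would pass 70% of its speed; a pose out of reach is approached as far as the arm can. A call with a gripper value outside its range is refused whole. The fingers move at their own pace and stop on an object; FORCE is the grip in N (left out, the last holds). Time passes only in rows, so rows that repeat a pose let the fingers close. It gives the time, the measured TCP pose, the force and the opening at its end, in the units of the state.
- monitor.sense(): the state, without advancing time (a new reading comes with each control period).
- vision.capture(name): name is "scene" or "top"; returns (picture, depth): 384x512x3 uint8, red, green, blue; 384x512 float32, mm along the optical axis (not along the pixel's ray), 0 where there is no reading.
- vision.camera_info(name): a dict with "fov_y" (degrees; the focal length in pixels is half the picture's height over the tangent of half this angle, whatever the lens; pixels are square), "cx", "cy" (the principal point, pixels), "R" (3x3) and "t" (3): a world point X has camera coordinates R X + t. Camera axes: x right, y down, z forward; pixel columns grow to the right and rows downward; lengths in mm; the calibration is good to about 2 mm. A picture is of the moment at which its call begins. camera_info takes no time and is no camera call.
- order.finish_job(): hands the job in, once; it reports no verdict.
The state is a dict: "time_s": time; "joints": joint angles; "dq": joint speeds; "tau": joint torques, N m; "eef_pos": TCP position; "ee_rot": TCP orientation; "force": force on the tool from outside, world axes, zero at the start; "wrist_torque": the same for the moment, N m; "grip_width": opening from 0.0 (shut) to 1.0 (fully open).
Only numpy, scipy, OpenCV 4.12 (cv2) and the standard library are available. Lean on these libraries where they do the work, as an engineer would, in place of code of your own. Each camera call takes 0.05 s, during which the arm holds its last target.

## Working session

There is one attempt and no reset: what is moved stays moved. The work goes in short steps, Python scripts to look and compute and a shell command to move; the robot and the scene stay as the last step left them, time stands still between calls to the robot, and variables do not carry over. Pictures are saved under pics/ and viewed, and the job is handed in when it is done.

```bash
mkdir -p pics; ls
python3 - <<'E'
from rig import monitor, vision, order, ctrl
import cv2, numpy as np
print(monitor.sense()); print(ctrl.tcp_to_grasp)
for n in ("scene","top"):
    p,d=vision.capture(n); cv2.imwrite(f"pics/{n}0.png",p[:,:,::-1]); np.savez(f"{n}0.npz",p=p,d=d)
    print(n,vision.camera_info(n))
E
```

```text
pics
{'time_s': 0.0, 'joints': array([ 9.24552241e-01,  3.13462123e-01,  1.49846348e+00, -7.75459693e-06,
        1.33101129e+00, -2.23409281e-01]), 'dq': array([ 0.00026313,  0.00072517,  0.00038801, -0.00067446,  0.00156537,
       -0.00136736]), 'tau': array([-7.47865379e-04, -4.12257564e+01, -2.59742457e+01, -1.90920614e-04,
        4.06769308e-03,  1.67041293e-06]), 'eef_pos': array([215.28299325, 478.53418175, 230.71894321]), 'ee_rot': array([ 2.34365158e-04,  8.39745473e-01,  5.42979823e-01, -6.29943916e-04]), 'force': array([-0.06909071, -0.36505914, -0.1597391 ]), 'wrist_torque': array([-0.03286057, -0.07271045, -0.01264403]), 'grip_width': 1.0038007774913262}
18.700000000000003
scene {'fov_y': 56.301907092785044, 'cx': 258.54961058943746, 'cy': 186.30853619232994, 'R': array([[-0.51441597,  0.85742405, -0.01414919],
       [ 0.70330241,  0.41239446, -0.57904796],
       [-0.4906546 , -0.30782267, -0.8151707 ]]), 't': array([ 290.83885059, -337.23529839, 1321.18242897])}
top {'fov_y': 56.094455450030814, 'cx': 252.9452036119771, 'cy': 189.66578919708806, 'R': array([[-0.01116849, -0.99984606,  0.01353236],
       [-0.98676268,  0.00883071, -0.16193032],
       [ 0.16178589, -0.01516174, -0.9867094 ]]), 't': array([  -4.98904816,  554.45659259, 1067.83852036])}
```

View pics/scene0.png

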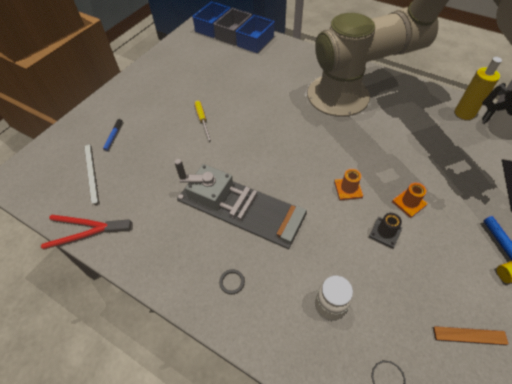

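View pics/top0.png

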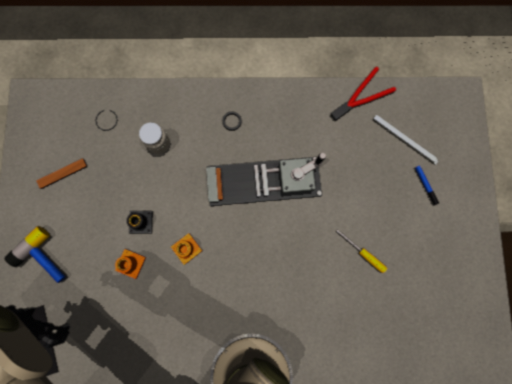

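The top view shows the vice at about (265,182) with its packing at the left end (219,184). The grip is at (321,157), the jar at (152,137), the ring at (232,121) and the screwdriver at (362,252). Three parts look like the housing: orange at (130,263), orange at (186,249) and dark at (140,222). The dark one fits "dark steel flange, black neck". I'll confirm it with enlarged crops and measure.

```bash
cat > h.py <<'E'
import numpy as np, cv2
from rig import vision
def info(n):
    c=vision.camera_info(n); c['f']=192/np.tan(np.radians(c['fov_y']/2)); return c
def cloud(n,d):
    c=info(n); v,u=np.mgrid[0:384,0:512]
    P=np.stack([(u-c['cx'])/c['f']*d,(v-c['cy'])/c['f']*d,d],-1)
    return (P-c['t'])@c['R']
def proj(n,X):
    c=info(n); q=np.asarray(X)@c['R'].T+c['t']; return q[...,:2]/q[...,2:]*c['f']+[c['cx'],c['cy']]
def crop(p,u0,v0,u1,v1,s,name):
    cv2.imwrite(name,cv2.resize(np.ascontiguousarray(p[v0:v1,u0:u1,::-1]),None,fx=s,fy=s,interpolation=cv2.INTER_CUBIC))
E
python3 - <<'E'
from h import *
t=np.load("top0.npz"); s=np.load("scene0.npz")
a=cv2.resize(t['p'][195:285,100:215,::-1],None,fx=4,fy=4,interpolation=cv2.INTER_CUBIC)
b=cv2.resize(t['p'][145:215,195:335,::-1],None,fx=5,fy=5,interpolation=cv2.INTER_CUBIC)
cv2.imwrite("pics/ca.png",a);cv2.imwrite("pics/cb.png",b)
crop(s['p'],165,145,315,250,5,"pics/cc.png")
W=cloud("top",t['d'])
for u,v in [(140,222),(140,215),(150,230),(130,263),(186,249),(300,260),(200,230),(190,110),(295,165),(321,157),(211,184),(235,184)]:
    print((u,v),W[v,u].round(1))
# objects
H=W[...,2]
for nm,(u0,v0,u1,v1),zl,zh in [("neck",(120,205,160,240),55,90),("flange",(120,205,160,240),8,22),("gear",(270,150,325,200),55,72),("grip",(305,145,335,180),135,160),("fixedjaw",(200,160,225,210),28,40),("bed",(215,155,280,210),7,17)]:
    m=np.zeros(H.shape,bool);m[v0:v1,u0:u1]=1
    m&=(H>zl)&(H<zh)&(t['d']>0)
    P=W[m]; 
    if len(P)==0: print(nm,0); continue
    r=cv2.minAreaRect(P[:,:2].astype(np.float32))
    print(nm,len(P),P.mean(0).round(1),np.median(P[:,2]).round(1),r)
Ws=cloud("scene",s['d'])
for nm,(u0,v0,u1,v1),zl,zh in [("neck",(365,205,410,250),60,90),("gear",(178,155,235,205),58,72),("grip",(165,150,195,190),140,160),("fixedjaw",(270,195,310,245),28,40)]:
    H=Ws[...,2];m=np.zeros(H.shape,bool);m[v0:v1,u0:u1]=1
    m&=(H>zl)&(H<zh)&(s['d']>0)
    P=Ws[m]
    print(nm,len(P))
    if len(P): print(P.mean(0).round(1),np.median(P[:,2]).round(1),cv2.minAreaRect(P[:,:2].astype(np.float32)))
E
```

```text
(140, 222) [455.7 323.6  76.6]
(140, 215) [476.7 325.4  73.1]
(150, 230) [435.3 309.8  15.7]
(130, 263) [337.5 348.6  73.9]
(186, 249) [375.9 197.4  15. ]
(300, 260) [ 337.9 -156.1   -2.8]
(200, 230) [434.6 157.4  -2.8]
(190, 110) [8.322e+02 1.952e+02 4.000e-01]
(295, 165) [ 626.6 -140.3   65.6]
(321, 157) [ 628.  -202.3  156. ]
(211, 184) [575.6 120.2  32.4]
(235, 184) [578.4  45.9  13.4]
neck 171 [461.9 341.4  71.6] 73.1 ((462.4214782714844, 342.3659973144531), (45.9101676940918, 46.83976745605469), 88.31461334228516)
flange 281 [459.5 336.2  13.8] 13.6 ((462.4649963378906, 343.9547424316406), (72.08467864990234, 66.12531280517578), 89.50901794433594)
gear 836 [ 593.5 -140.    65.9] 66.0 ((597.6932373046875, -144.63143920898438), (100.47842407226562, 100.45077514648438), 4.844605445861816)
grip 51 [ 631.  -203.   149.7] 152.3 ((631.5473022460938, -203.7740020751953), (17.20159339904785, 17.4615478515625), 15.140678405761719)
fixedjaw 464 [576.7 112.8  33.1] 33.1 ((577.3103637695312, 112.41342163085938), (110.19287109375, 43.3264274597168), 4.497236251831055)
bed 1942 [584.    9.7  11.3] 11.2 ((592.408203125, 6.781089782714844), (159.3813018798828, 206.2329864501953), 0.19869305193424225)
neck 220
[466.2 342.7  71.4] 72.5 ((464.0878601074219, 343.1733093261719), (46.6473388671875, 47.893768310546875), 27.237627029418945)
gear 812
[ 602.9 -136.8   66.1] 66.1 ((598.869873046875, -144.61534118652344), (100.71954345703125, 99.94715118408203), 4.412134170532227)
grip 59
[ 636.2 -203.1  151.1] 152.5 ((634.7525024414062, -204.25799560546875), (16.560916900634766, 17.827436447143555), 23.602609634399414)
fixedjaw 556
[580.4 112.3  33. ] 32.9 ((577.9971923828125, 110.94583892822266), (109.39964294433594, 44.04814529418945), 4.749056816101074)
```

View pics/ca.png

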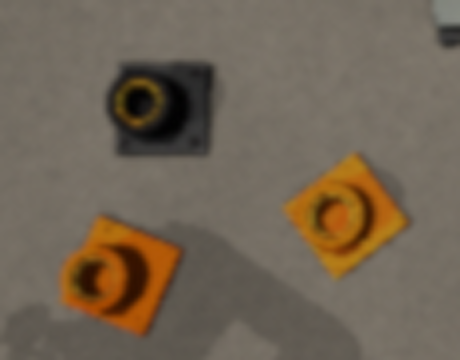

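View pics/cb.png

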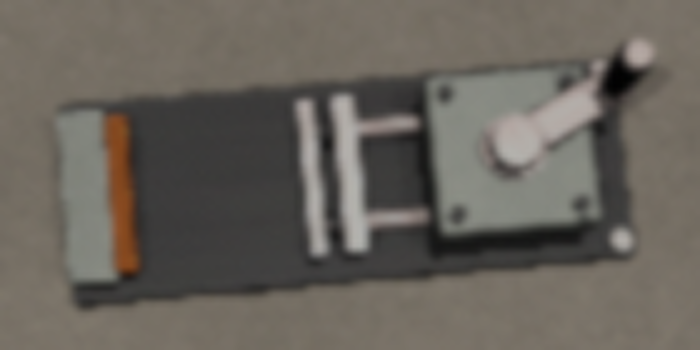

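View pics/cc.png

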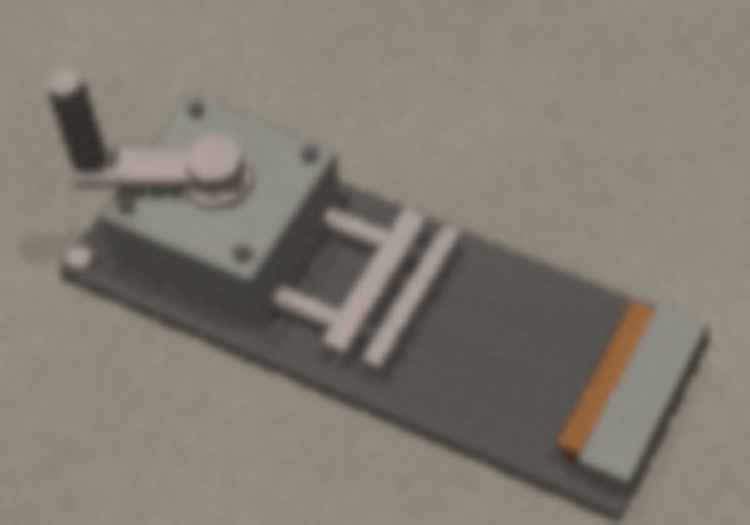

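The enlarged crop confirms that the dark part at top (140,222) is the housing and that the other two are orange decoys. Next I'll refine the vice frame, the jaw and packing faces and the flange yaw.

```bash
python3 - <<'E'
from h import *
def planepts(n,uv,z):
    c=info(n); uv=np.asarray(uv,float)
    r=np.stack([(uv[:,0]-c['cx'])/c['f'],(uv[:,1]-c['cy'])/c['f'],np.ones(len(uv))],-1)@c['R']
    o=-c['R'].T@c['t']; k=(z-o[2])/r[:,2]; return o+r*k[:,None]
yaw=np.radians(4.62); ex=np.array([np.cos(yaw),np.sin(yaw)]); ey=np.array([-np.sin(yaw),np.cos(yaw)]); O=np.array([583.4,39.8])
def V(P): return np.stack([(P[:,:2]-O)@ex,(P[:,:2]-O)@ey],-1)
for n,(a,b,c_,d_) in (("top",(195,145,335,215)),("scene",(165,145,315,250))):
    q=np.load(n+"0.npz"); p=q['p'].astype(int); hsv=cv2.cvtColor(q['p'],cv2.COLOR_RGB2HSV)
    box=np.zeros(p.shape[:2],bool); box[b:d_,a:c_]=1
    m=box&(hsv[...,1]>150)&(hsv[...,0]<20)&(hsv[...,2]>90)
    vv,uu=np.nonzero(m); P=V(planepts(n,np.c_[uu,vv],33)); print(n,"orange",len(P),np.percentile(P,[1,50,99],0).round(1).tolist(),cv2.minAreaRect(planepts(n,np.c_[uu,vv],33)[:,:2].astype(np.float32)))
    # profile of brightness along vice y at several x, z=34
    from scipy.ndimage import map_coordinates
    g=q['p'].mean(-1)
    ys=np.arange(-90,60,2.)
    prof=[]
    for x in range(-40,41,5):
        X=np.c_[O+x*ex+ys[:,None]*ey,np.full(len(ys),33.5)]
        uv=proj(n,X); prof.append(map_coordinates(g,[uv[:,1],uv[:,0]],order=1))
    pr=np.mean(prof,0); print([(int(y),int(v)) for y,v in zip(ys,pr) if y<-30 or y>40])
    # hub & grip & depth jaw
    W=cloud(n,q['d']); 
    mm=box&(W[...,2]>28)&(W[...,2]<40); vj=V(W[mm]); s=vj[:,1]<20; s&=np.abs(vj[:,0])<60; s&=vj[:,1]>-100
    print("jaw y hist",np.histogram(vj[s,1],np.arange(-100,0,4)))
    mm=box&(W[...,2]>76)&(W[...,2]<115); P=W[mm]; print("arm/hub",len(P),np.percentile(P[:,2],[5,50,95,99]).round(1))
# flange yaw
for n,bx in (("top",(120,205,160,240)),("scene",(365,205,410,250))):
    q=np.load(n+"0.npz"); W=cloud(n,q['d']); H=W[...,2]
    box=np.zeros(H.shape,bool); box[bx[1]:bx[3],bx[0]:bx[2]]=1
    P=W[box&(H>6)&(H<82)][:,:2].astype(np.float32)
    dark=box&(q['p'].mean(-1)<75)&(H<18)
    P2=planepts(n,np.argwhere(dark)[:,::-1],14)[:,:2].astype(np.float32)
    print(n,cv2.minAreaRect(P),cv2.minAreaRect(P2))
E
python3 - <<'E'
import sys; sys.path.insert(0,'.')
from h import *
s=np.load("scene0.npz"); crop(s['p'],340,160,430,255,6,"pics/cd.png")
E
```

```text
top orange 118 [[-48.2, 49.5], [-2.0, 55.4], [47.7, 61.3]] ((578.6714477539062, 94.98694610595703), (96.50553894042969, 11.983118057250977), 4.500006198883057)
[(-90, 168), (-88, 172), (-86, 170), (-84, 158), (-82, 135), (-80, 104), (-78, 72), (-76, 54), (-74, 52), (-72, 65), (-70, 91), (-68, 123), (-66, 148), (-64, 161), (-62, 155), (-60, 136), (-58, 106), (-56, 77), (-54, 62), (-52, 57), (-50, 59), (-48, 60), (-46, 60), (-44, 60), (-42, 60), (-40, 60), (-38, 60), (-36, 60), (-34, 60), (-32, 60), (42, 54), (44, 51), (46, 50), (48, 52), (50, 59), (52, 67), (54, 74), (56, 77), (58, 80)]
jaw y hist (array([ 3, 14, 40, 40, 38, 18,  7,  6, 30, 41, 30,  0,  0,  0,  0,  0,  0,
        0,  0,  0,  0,  0,  0,  0]), array([-100,  -96,  -92,  -88,  -84,  -80,  -76,  -72,  -68,  -64,  -60,
        -56,  -52,  -48,  -44,  -40,  -36,  -32,  -28,  -24,  -20,  -16,
        -12,   -8,   -4]))
arm/hub 241 [ 80.8  85.9  96.9 110. ]
scene orange 78 [[-44.1, 52.8], [3.8, 56.5], [47.0, 59.8]] ((580.881103515625, 96.17881774902344), (94.15360260009766, 7.141491413116455), 4.246580123901367)
[(-90, 158), (
[... 468 characters left out ...]
, 11, 41, 42, 34,  0,  0,  0,  0,  0,  0,
        0,  0,  0,  0,  0,  0,  0]), array([-100,  -96,  -92,  -88,  -84,  -80,  -76,  -72,  -68,  -64,  -60,
        -56,  -52,  -48,  -44,  -40,  -36,  -32,  -28,  -24,  -20,  -16,
        -12,   -8,   -4]))
arm/hub 311 [ 78.9  85.5 106.3 113.9]
top ((462.4649963378906, 343.9547424316406), (72.08467864990234, 66.12531280517578), 89.50901794433594) ((462.231689453125, 338.8797302246094), (73.10399627685547, 71.64356231689453), 89.39338684082031)
scene ((428.33514404296875, 344.6534118652344), (72.46736145019531, 145.68417358398438), 87.31401062011719) ((428.96490478515625, 345.9283447265625), (67.50284576416016, 152.9645233154297), 86.4479751586914)
```

View pics/cd.png

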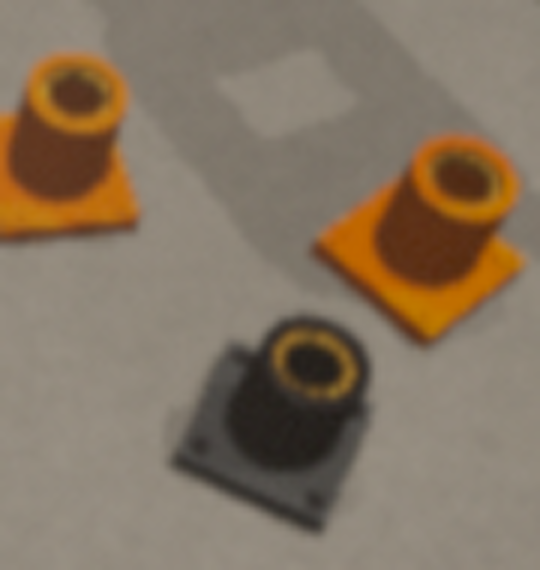

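Pose estimates, all in the world frame:

| Item | Estimate |
|---|---|
| Housing axis | about (463,343), yaw about -0.6° |
| Vice origin | about (583.4,39.8), yaw 4.6° |
| Jaw face, vice y | about -58 |
| Packing face, vice y | about +50.5 |
| Crank axis | about (598.3,-144.6) |
| Grip | (633,-204), 69 mm from the axis against 70 expected |

These fit the given sizes, so I'll move above the housing.

```bash
python3 -m pendant '[[[-1,0.041,-0.023,-0.005,0],[-1,0.083,-0.045,-0.01,0],[-1,0.124,-0.068,-0.03,0],[-1,0.165,-0.09,-0.05,0],[-1,0.207,-0.113,-0.08,0],[-1,0.235,-0.129,-0.105,0],[-1,0.248,-0.136,-0.12,0],[-1,0.248,-0.136,-0.12,0],[-1,0.248,-0.136,-0.12,0]]]' 60
python3 - <<'E'
from h import *
for n in ("scene","top"):
    p,d=vision.capture(n)
    crop(p,*((330,120,450,260) if n=="scene" else (80,180,200,290)),5 if n=="top" else 4,f"pics/{n}1.png")
E
```

```text
time_s: 1.0
eef_pos: [462.8, 343.5, 111.8]
ee_rot: [-0.0, 0.84, 0.543, 0.0]
force: [0.4, -0.6, -0.4]
grip_width: 0.996
```

View pics/scene1.png

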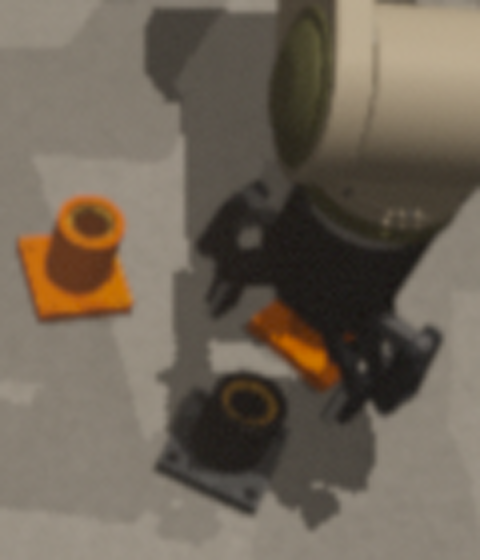

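The scene crop shows the gripper above the dark housing, neck top near crop (250,400), with both fingers clear of it and of the orange decoys. I'll descend and grasp.

```bash
python3 -m pendant '[[[-1,0,0,-0.025,0],[-1,0,0,-0.05,0],[-1,0,0,-0.07,0],[-1,0,0,-0.077,0],[-1,0,0,-0.077,0],[0,0,0,-0.077,0],[1,0,0,-0.077,0],[1,0,0,-0.077,0],[1,0,0,-0.077,0],[1,0,0,-0.077,0],[1,0,0,-0.077,0],[1,0,0,-0.077,0],[1,0,0,-0.077,0]]]' 60
```

```text
time_s: 2.4
eef_pos: [464.0, 343.1, 35.7]
ee_rot: [0.0, 0.84, 0.543, 0.001]
force: [-1.4, -0.5, 7.2]
grip_width: 0.548
```

```bash
python3 -m pendant '[[[1,0,0,0.03,0],[1,0,0,0.07,0],[1,0,0,0.1,0],[1,0.016,-0.04,0.1,0],[1,0.033,-0.08,0.1,2],[1,0.05,-0.12,0.1,4],[1,0.065,-0.16,0.1,5],[1,0.081,-0.2,0.1,5],[1,0.097,-0.24,0.1,5],[1,0.111,-0.275,0.1,5],[1,0.119,-0.295,0.1,5],[1,0.119,-0.295,0.1,5],[1,0.119,-0.295,0.1,5],[1,0.119,-0.295,0.1,5]]]' 60
python3 - <<'E'
from h import *
from rig import monitor
p,d=vision.capture("scene"); np.savez("scene2.npz",p=p,d=d); crop(p,150,100,330,260,4,"pics/scene2.png")
p,d=vision.capture("top"); np.savez("top2.npz",p=p,d=d); crop(p,190,120,340,220,5,"pics/top2.png")
print(monitor.sense()['eef_pos'],monitor.sense()['force'])
E
```

```text
time_s: 3.8
eef_pos: [582.0, 48.7, 134.3]
ee_rot: [-0.0, 0.815, 0.579, -0.0]
force: [-0.2, 0.7, -3.4]
grip_width: 0.545
[582.0957697   48.7474329  134.32776004] [-0.53991943 -0.17684679 -3.7551351 ]
```

View pics/scene2.png

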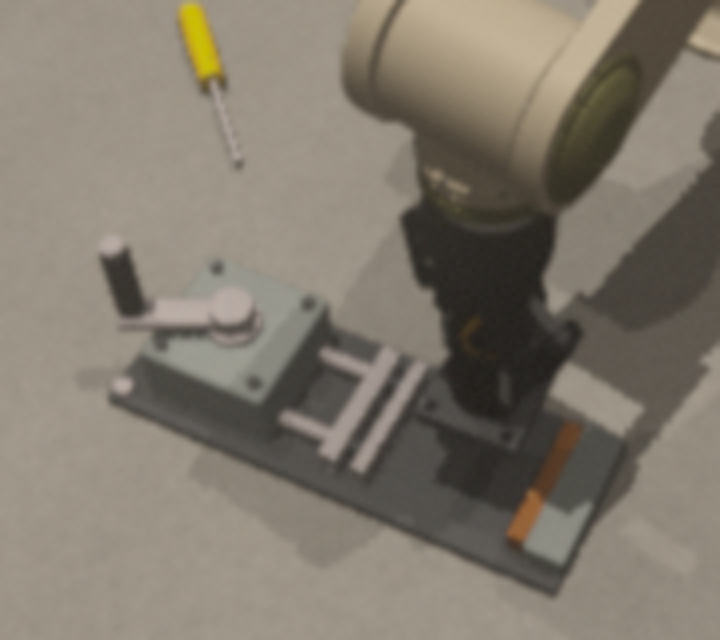

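View pics/top2.png

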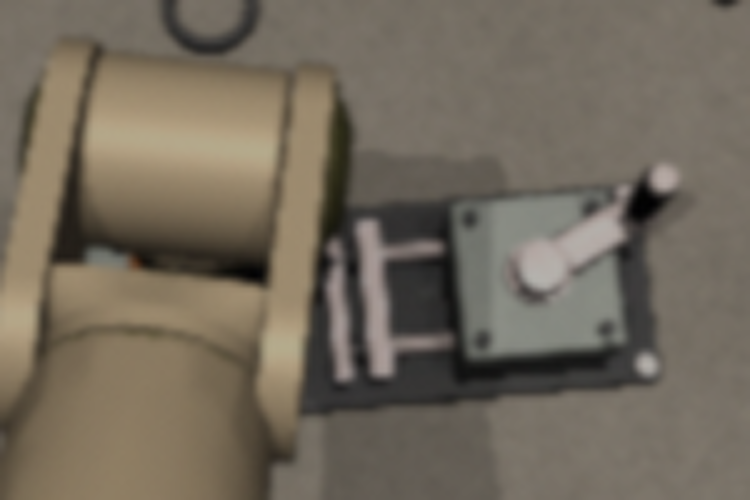

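The housing hangs above the bed with its flange's near edge at crop (418,412) to (517,447). I'll measure its yaw in the hand.

Run:
```python
from h import *
q=np.load("scene2.npz"); W=cloud("scene",q['d'])
crop(q['p'],245,180,300,225,14,"pics/s2z.png")
H=W[...,2]; m=np.zeros(H.shape,bool); m[185:222,245:295]=1
m&=(H>104)&(H<118)
P=W[m]; print(len(P),cv2.minAreaRect(P[:,:2].astype(np.float32)),cv2.boxPoints(cv2.minAreaRect(P[:,:2].astype(np.float32))))
# predicted corners for yaw 4.6 about (582,48.7) at z=112
for yaw in (0,4.6,9):
    a=np.radians(yaw);R=np.array([[np.cos(a),-np.sin(a)],[np.sin(a),np.cos(a)]])
    C=np.array([[35,35],[35,-35],[-35,-35]])@R.T+[582,48.7]
    print(yaw,proj("scene",np.c_[C,[112.6]*3]).round(1).tolist())
```

```text
301 ((585.632080078125, 50.429595947265625), (66.18196105957031, 70.2322769165039), 5.174243927001953) [[549.50903   82.41833 ]
 [555.8429    12.472248]
 [621.7551    18.440865]
 [615.42126   88.38695 ]]
0 [[275.9, 212.6], [252.2, 200.8], [265.9, 181.8]]
4.6 [[277.4, 212.2], [252.6, 202.0], [264.5, 182.1]]
9 [[278.8, 211.7], [253.1, 203.2], [263.1, 182.6]]
```

View pics/s2z.png

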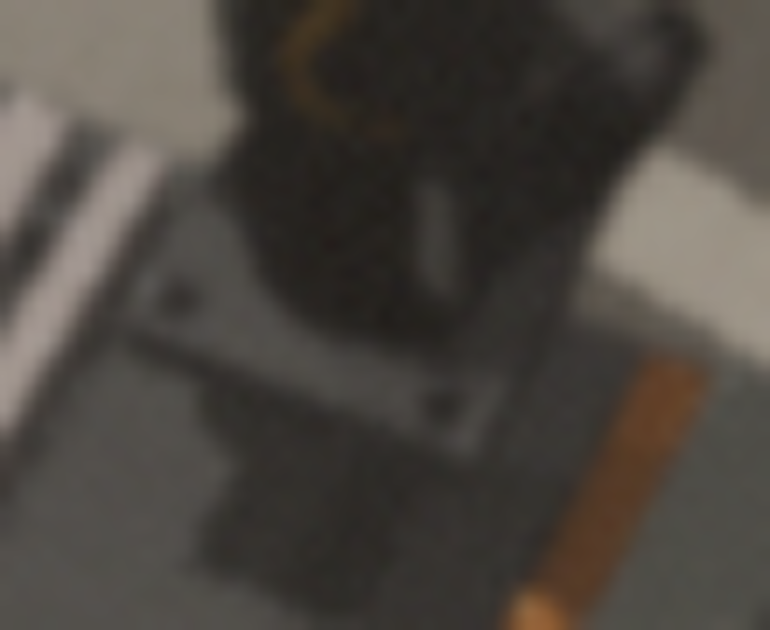

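Yaw in the hand is 5.2°, against 4.6° for the vice, and the visible corners match the prediction. I'll lower it onto the bed.

```bash
python3 -m pendant '[[[1,0,0,-0.03,-0.5],[1,0,0,-0.06,-0.5],[1,0,0,-0.075,-0.5],[1,0,0,-0.08,-0.5],[1,0,0,-0.083,-0.5],[1,0,0,-0.085,-0.5],[1,0,0,-0.085,-0.5],[1,0,0,-0.085,-0.5]]]' 60
```

```text
time_s: 4.7
eef_pos: [582.8, 47.8, 50.0]
ee_rot: [0.0, 0.818, 0.576, 0.0]
force: [0.5, -0.6, -3.7]
grip_width: 0.544
```

```bash
python3 -m pendant '[[[1,0,0,-0.001,0],[1,0,0,-0.002,0],[1,0,0,-0.003,0],[1,0,0,-0.003,0]]]' 60
```

```text
time_s: 5.1
eef_pos: [582.6, 47.7, 47.7]
ee_rot: [0.0, 0.818, 0.576, 0.0]
force: [-5.1, -0.0, 8.8]
grip_width: 0.543
```

```bash
python3 -m pendant '[[[0.1,0,0,0,0],[-1,0,0,0,0],[-1,0,0,0,0],[-1,0,0,0,0],[-1,0,0,0.02,0],[-1,0,0,0.06,0],[-1,0,0,0.1,0],[-1,0,0,0.14,0],[-1,0.008,-0.04,0.14,0],[-1,0.016,-0.08,0.14,0],[-1,0.024,-0.12,0.14,0],[-1,0.032,-0.16,0.14,0],[-1,0.04,-0.2,0.14,0],[-1,0.05,-0.252,0.14,0],[-1,0.05,-0.252,0.14,0],[-1,0.05,-0.252,0.14,0]]]' 60
python3 - <<'E'
from h import *
from rig import monitor
p,d=vision.capture("scene"); np.savez("scene3.npz",p=p,d=d); crop(p,140,80,320,250,4,"pics/scene3.png")
p,d=vision.capture("top"); np.savez("top3.npz",p=p,d=d); crop(p,190,120,340,220,5,"pics/top3.png")
print(monitor.sense()['eef_pos'],monitor.sense()['force'])
E
```

```text
time_s: 6.7
eef_pos: [632.2, -205.3, 185.6]
ee_rot: [-0.0, 0.818, 0.575, -0.0]
force: [0.5, 0.5, 0.9]
grip_width: 1.003
[ 632.41632798 -203.2313824   186.21370118] [-0.32089836  0.94083806 -0.45145547]
```

View pics/scene3.png

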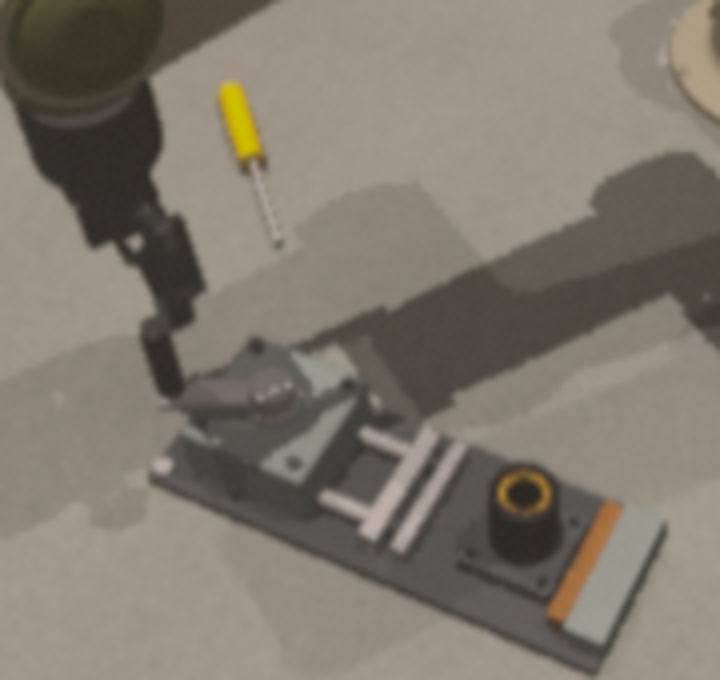

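View pics/top3.png

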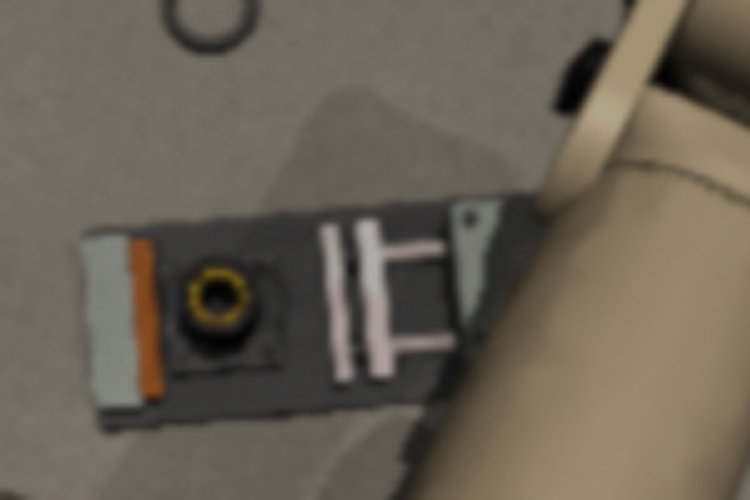

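The housing stands between the jaws, with its flange centre at top crop (230,316) against a packing centre line of about 319, parallel, with a small gap to the packing. Now I'll lower over the grip and close on it.

```bash
python3 -m pendant '[[[-1,0.001,-0.001,-0.03,0],[-1,0.001,-0.001,-0.06,0],[-1,0.001,-0.001,-0.076,0],[-1,0.001,-0.001,-0.076,0],[-1,0.001,-0.001,-0.076,0],[0.2,0.001,-0.001,-0.076,0],[1,0.001,-0.001,-0.076,0],[1,0.001,-0.001,-0.076,0],[1,0.001,-0.001,-0.076,0],[1,0.001,-0.001,-0.076,0],[1,0.001,-0.001,-0.076,0],[1,0.001,-0.001,-0.076,0],[1,0.001,-0.001,-0.076,0],[1,0.001,-0.001,-0.076,0]]]' 50
python3 - <<'E'
from h import *
from rig import monitor
p,d=vision.capture("scene"); crop(p,140,80,320,250,4,"pics/scene4.png")
s=monitor.sense();print(s['eef_pos'],s['force'],s['grip_width'])
# circle offsets: axis (598.3,-144.6), start angle
a0=np.degrees(np.arctan2(s['eef_pos'][1]+144.6,s['eef_pos'][0]-598.3)); print(a0,np.hypot(s['eef_pos'][1]+144.6,s['eef_pos'][0]-598.3))
E
```

```text
time_s: 8.2
eef_pos: [633.7, -205.7, 110.9]
ee_rot: [0.001, 0.818, 0.575, 0.0]
force: [-0.5, -3.6, 5.2]
grip_width: 0.233
[ 633.69657859 -205.70719367  110.84962771] [ 1.16210711 -3.79813705  5.82625678] 0.23408602617906238
-59.91826608265042 70.61874321871514
```

View pics/scene4.png

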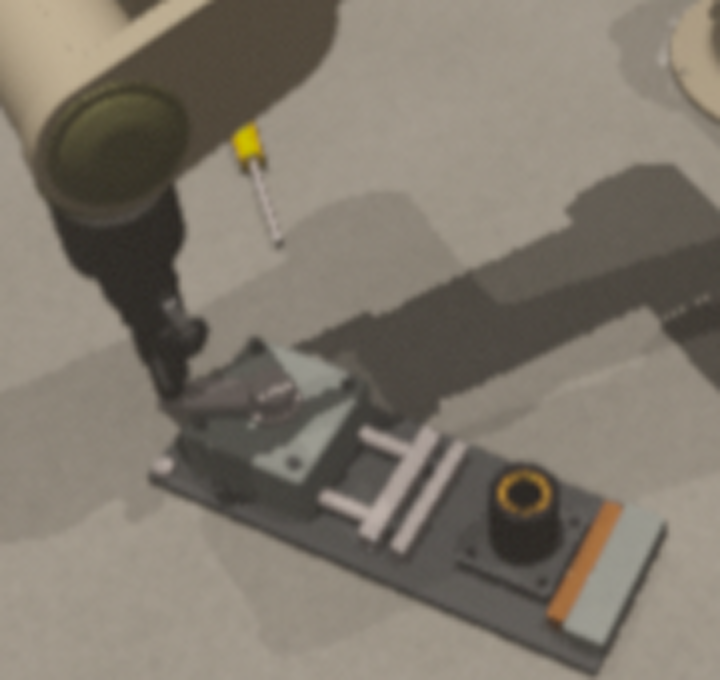

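The grip is held at about 20 mm opening. Next is a table of circle offsets for the winding.

Run:
```python
import numpy as np
for t in range(0,375,15):
    a=np.radians(-60-t); print(t,np.round(.070*np.array([np.cos(a)-.5,np.sin(a)+.8660]),4).tolist())
```

```text
0 [0.0, -0.0]
15 [-0.0169, -0.007]
30 [-0.035, -0.0094]
45 [-0.0531, -0.007]
60 [-0.07, -0.0]
75 [-0.0845, 0.0111]
90 [-0.0956, 0.0256]
105 [-0.1026, 0.0425]
120 [-0.105, 0.0606]
135 [-0.1026, 0.0787]
150 [-0.0956, 0.0956]
165 [-0.0845, 0.1101]
180 [-0.07, 0.1212]
195 [-0.0531, 0.1282]
210 [-0.035, 0.1306]
225 [-0.0169, 0.1282]
240 [0.0, 0.1212]
255 [0.0145, 0.1101]
270 [0.0256, 0.0956]
285 [0.0326, 0.0787]
300 [0.035, 0.0606]
315 [0.0326, 0.0425]
330 [0.0256, 0.0256]
345 [0.0145, 0.0111]
360 [-0.0, -0.0]
```

```bash
python3 -m pendant '[[[1,-0.0169,-0.007,0,0],[1,-0.035,-0.0094,0,0],[1,-0.0531,-0.007,0,0],[1,-0.07,0,0,0]]]' 50
```

```text
time_s: 8.65
eef_pos: [563.3, -207.8, 110.9]
ee_rot: [0.003, 0.818, 0.575, -0.0]
force: [2.3, -8.8, 4.4]
grip_width: 0.23
```

Run:
```python
from rig import monitor,vision
import time
for i in range(2):
    vision.capture("top"); s=monitor.sense(); print(s['time_s'],s['eef_pos'],s['force'],s['grip_width'])
```

```text
8.7 [ 561.03568962 -206.31675406  110.88126794] [ -7.10856985 -10.72316035   6.47659279] 0.23070646508322512
8.75 [ 561.20651808 -206.37669551  110.83744137] [-11.65553981  -9.07986126   8.46451159] 0.23166029290958595
```

The radial force of about 14 N outward suggests my circle centre is roughly 1.5 mm off. I'll shift the centre and continue in arcs, refitting as I go.

```bash
cat > tab.py <<'E'
import sys,numpy as np
cx,cy,px,py,a0,a1,st=map(float,sys.argv[1:8]); r=float(sys.argv[8]) if len(sys.argv)>8 else 70
for a in np.arange(a0,a1-.01,-st):
    t=np.radians(a); print(a,np.round((np.array([cx+r*np.cos(t)-px,cy+r*np.sin(t)-py]))/1000,4).tolist())
E
python3 tab.py 597.5 -145.8 563.8 -205.2 -135 -240 15
```

```text
-135.0 [-0.0158, 0.0099]
-150.0 [-0.0269, 0.0244]
-165.0 [-0.0339, 0.0413]
-180.0 [-0.0363, 0.0594]
-195.0 [-0.0339, 0.0775]
-210.0 [-0.0269, 0.0944]
-225.0 [-0.0158, 0.1089]
-240.0 [-0.0013, 0.12]
```

```bash
python3 -m pendant '[[[1,-0.0158,0.0099,0,0],[1,-0.0269,0.0244,0,0],[1,-0.0339,0.0413,0,0],[1,-0.0363,0.0594,0,0],[1,-0.0363,0.0594,0,0],[1,-0.0363,0.0594,0,0],[1,-0.0363,0.0594,0,0]]]' 50; python3 -m pendant '[[[1,0.0024,0.0181,0,0],[1,0.0094,0.035,0,0],[1,0.0205,0.0495,0,0],[1,0.035,0.0606,0,0],[1,0.035,0.0606,0,0],[1,0.035,0.0606,0,0],[1,0.035,0.0606,0,0]]]' 50
```

```text
time_s: 9.45
eef_pos: [526.7, -144.5, 110.7]
ee_rot: [-0.002, 0.818, 0.576, 0.0]
force: [-5.1, 5.8, 11.4]
grip_width: 0.226
time_s: 10.15
eef_pos: [563.3, -84.8, 110.8]
ee_rot: [0.001, 0.818, 0.576, 0.002]
force: [5.9, 1.3, 4.2]
grip_width: 0.223
```

A circle fit to the four poses gives centre (597.0,-146.1) and radius 70.0, with every pose within 0.1 mm. I've wound about 183° so far, and contact is expected near 550°.

```bash
python3 tab.py 597 -146.1 562.5 -85.2 -255 -465 15
```

```text
-255.0 [0.0164, 0.0067]
-270.0 [0.0345, 0.0091]
-285.0 [0.0526, 0.0067]
-300.0 [0.0695, -0.0003]
-315.0 [0.084, -0.0114]
-330.0 [0.0951, -0.0259]
-345.0 [0.1021, -0.0428]
-360.0 [0.1045, -0.0609]
-375.0 [0.1021, -0.079]
-390.0 [0.0951, -0.0959]
-405.0 [0.084, -0.1104]
-420.0 [0.0695, -0.1215]
-435.0 [0.0526, -0.1285]
-450.0 [0.0345, -0.1309]
-465.0 [0.0164, -0.1285]
```

```bash
python3 -m pendant '[[[1,0.0164,0.0067,0,0],[1,0.0345,0.0091,0,0],[1,0.0526,0.0067,0,0],[1,0.0695,-0.0003,0,0],[1,0.084,-0.0114,0,0],[1,0.0951,-0.0259,0,0],[1,0.1021,-0.0428,0,0],[1,0.1045,-0.0609,0,0],[1,0.1045,-0.0609,0,0],[1,0.1045,-0.0609,0,0]]]' 50;  python3 -m pendant '[[[1,-0.0024,-0.0181,0,0],[1,-0.0094,-0.035,0,0],[1,-0.0205,-0.0495,0,0],[1,-0.035,-0.0606,0,0],[1,-0.0519,-0.0676,0,0],[1,-0.07,-0.07,0,0],[1,-0.07,-0.07,0,0],[1,-0.07,-0.07,0,0]]]' 50
python3 - <<'E'
from h import *
from rig import monitor
p,d=vision.capture("scene"); np.savez("scene5.npz",p=p,d=d); crop(p,140,80,320,250,4,"pics/scene5.png")
p,d=vision.capture("top"); np.savez("top5.npz",p=p,d=d); crop(p,190,120,340,220,5,"pics/top5.png")
s=monitor.sense();print(s['eef_pos'],s['force'],s['grip_width'])
E
```

```text
time_s: 11.15
eef_pos: [666.6, -147.7, 110.8]
ee_rot: [0.001, 0.818, 0.575, -0.0]
force: [-1.1, -5.8, 5.3]
grip_width: 0.229
time_s: 11.95
eef_pos: [595.7, -216.4, 110.8]
ee_rot: [-0.001, 0.818, 0.575, -0.001]
force: [-5.4, -0.6, 8.9]
grip_width: 0.231
[ 595.86551735 -216.42207466  110.76265562] [-5.38830976 -0.95466903  9.14981787] 0.23250806912526828
```

View pics/top5.png

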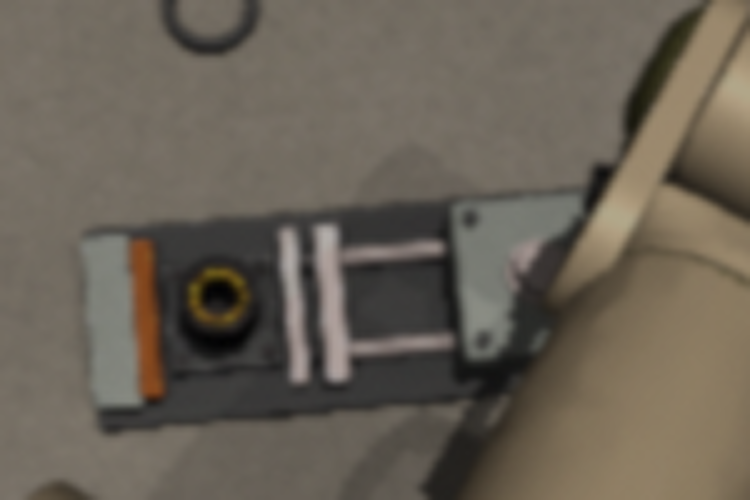

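View pics/scene5.png

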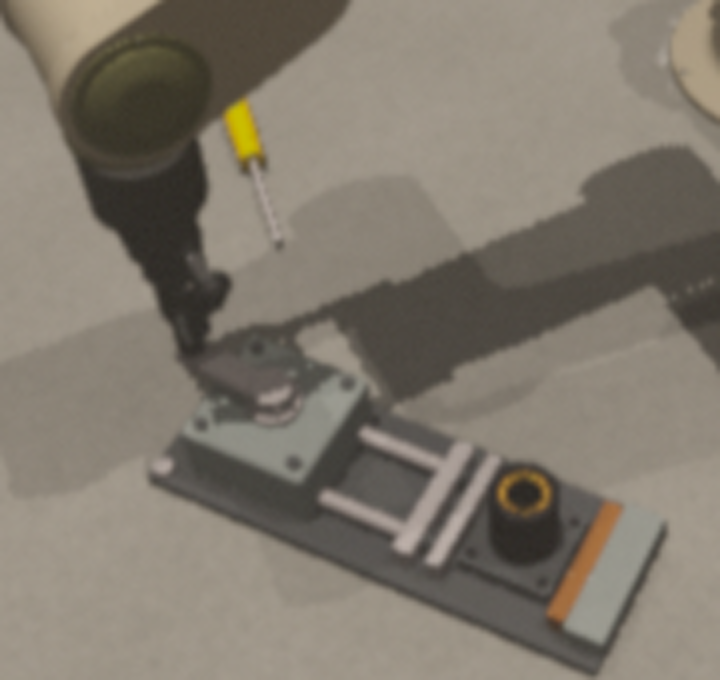

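The jaw is now about 4 mm from the flange, after about 392° of winding. From here I'll go slowly so the tangential force is readable.

```bash
python3 tab.py 597 -146.1 597 -216.1 -453 -540 3
```

```text
-453.0 [-0.0037, 0.0001]
-456.0 [-0.0073, 0.0004]
-459.0 [-0.011, 0.0009]
-462.0 [-0.0146, 0.0015]
-465.0 [-0.0181, 0.0024]
-468.0 [-0.0216, 0.0034]
-471.0 [-0.0251, 0.0046]
-474.0 [-0.0285, 0.0061]
-477.0 [-0.0318, 0.0076]
-480.0 [-0.035, 0.0094]
-483.0 [-0.0381, 0.0113]
-486.0 [-0.0411, 0.0134]
-489.0 [-0.0441, 0.0156]
-492.0 [-0.0468, 0.018]
-495.0 [-0.0495, 0.0205]
-498.0 [-0.052, 0.0232]
-501.0 [-0.0544, 0.0259]
-504.0 [-0.0566, 0.0289]
-507.0 [-0.0587, 0.0319]
-510.0 [-0.0606, 0.035]
-513.0 [-0.0624, 0.0382]
-516.0 [-0.0639, 0.0415]
-519.0 [-0.0654, 0.0449]
-522.0 [-0.0666, 0.0484]
-525.0 [-0.0676, 0.0519]
-528.0 [-0.0685, 0.0554]
-531.0 [-0.0691, 0.059]
-534.0 [-0.0696, 0.0627]
-537.0 [-0.0699, 0.0663]
-540.0 [-0.07, 0.07]
```

```bash
python3 -m pendant '[[[1,-0.0037,0.0001,0,0],[1,-0.0073,0.0004,0,0],[1,-0.011,0.0009,0,0],[1,-0.0146,0.0015,0,0],[1,-0.0181,0.0024,0,0],[1,-0.0216,0.0034,0,0],[1,-0.0251,0.0046,0,0],[1,-0.0285,0.0061,0,0],[1,-0.0318,0.0076,0,0],[1,-0.035,0.0094,0,0]]]' 50; python3 -c "
from rig import monitor
print(monitor.sense()['force'])"
python3 -m pendant '[[[1,-0.0031,0.0019,0,0],[1,-0.0061,0.004,0,0],[1,-0.0091,0.0062,0,0],[1,-0.0118,0.0086,0,0],[1,-0.0145,0.0111,0,0]]]' 50; python3 -m pendant '[[[1,-0.0025,0.0027,0,0],[1,-0.0049,0.0054,0,0],[1,-0.0071,0.0084,0,0],[1,-0.0092,0.0114,0,0],[1,-0.0111,0.0145,0,0]]]' 50
```

```text
time_s: 13.05
eef_pos: [562.4, -207.5, 110.9]
ee_rot: [0.001, 0.818, 0.575, 0.001]
force: [3.5, -3.2, 4.0]
grip_width: 0.227
[ 3.45105454 -3.22638891  3.96448708]
time_s: 13.55
eef_pos: [547.8, -196.6, 110.9]
ee_rot: [0.001, 0.818, 0.575, 0.0]
force: [3.8, -5.6, 4.3]
grip_width: 0.231
time_s: 14.05
eef_pos: [536.4, -182.2, 110.8]
ee_rot: [0.001, 0.818, 0.575, 0.0]
force: [1.5, -5.7, 4.3]
grip_width: 0.232
```

Tangential resistance reads -4.6, -6.6 and -5.7 N, which matches the 6 N stated for free running. Continuing slowly.

```bash
python3 -m pendant '[[[1,-0.0018,0.0032,0,0],[1,-0.0033,0.0065,0,0],[1,-0.0048,0.0099,0,0],[1,-0.006,0.0134,0,0],[1,-0.007,0.0169,0,0],[1,-0.0079,0.0204,0,0],[1,-0.0085,0.024,0,0],[1,-0.009,0.0277,0,0],[1,-0.0093,0.0313,0,0],[1,-0.0094,0.035,0,0]]]' 50; python3 tab.py 597 -146.1 527 -146.1 -543 -570 3;  python3 tab.py 597 -146.1 536.38 -111.1 -573 -600 3; python3 tab.py 597 -146.1 562 -85.48 -603 -630 3
```

```text
time_s: 15.05
eef_pos: [526.6, -147.1, 110.8]
ee_rot: [0.001, 0.818, 0.576, -0.0]
force: [-2.1, -7.4, 7.9]
grip_width: 0.227
-543.0 [0.0001, 0.0037]
-546.0 [0.0004, 0.0073]
-549.0 [0.0009, 0.011]
-552.0 [0.0015, 0.0146]
-555.0 [0.0024, 0.0181]
-558.0 [0.0034, 0.0216]
-561.0 [0.0046, 0.0251]
-564.0 [0.0061, 0.0285]
-567.0 [0.0076, 0.0318]
-570.0 [0.0094, 0.035]
-573.0 [0.0019, 0.0031]
-576.0 [0.004, 0.0061]
-579.0 [0.0062, 0.0091]
-582.0 [0.0086, 0.0118]
-585.0 [0.0111, 0.0145]
-588.0 [0.0138, 0.017]
-591.0 [0.0166, 0.0194]
-594.0 [0.0195, 0.0216]
-597.0 [0.0225, 0.0237]
-600.0 [0.0256, 0.0256]
-603.0 [0.0032, 0.0018]
-606.0 [0.0065, 0.0033]
-609.0 [0.0099, 0.0047]
-612.0 [0.0134, 0.006]
-615.0 [0.0169, 0.007]
-618.0 [0.0204, 0.0079]
-621.0 [0.024, 0.0085]
-624.0 [0.0277, 0.009]
-627.0 [0.0313, 0.0093]
-630.0 [0.035, 0.0094]
```

```bash
python3 -m pendant '[[[1,0.0001,0.0037,0,0],[1,0.0004,0.0073,0,0],[1,0.0009,0.011,0,0],[1,0.0015,0.0146,0,0],[1,0.0024,0.0181,0,0]]]' 50
```

```text
time_s: 15.55
eef_pos: [528.8, -128.8, 110.8]
ee_rot: [0.0, 0.818, 0.576, -0.001]
force: [-2.7, -5.8, 7.8]
grip_width: 0.23
```

Run:
```python
from h import *
from rig import monitor
p,d=vision.capture("scene"); np.savez("scene6.npz",p=p,d=d); crop(p,220,170,320,250,7,"pics/scene6.png")
p,d=vision.capture("top"); np.savez("top6.npz",p=p,d=d); crop(p,190,150,270,215,9,"pics/top6.png")
s=monitor.sense();print(s['eef_pos'],s['force'],s['grip_width'])
```

```text
[ 528.95539533 -128.35024855  110.77276499] [-2.50631806 -3.15734457  8.28125083] 0.22983069324442268
```

View pics/top6.png

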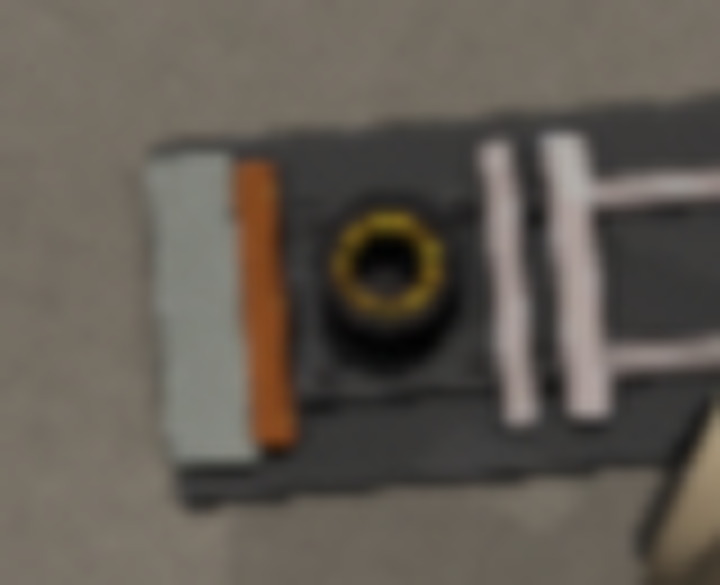

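View pics/scene6.png

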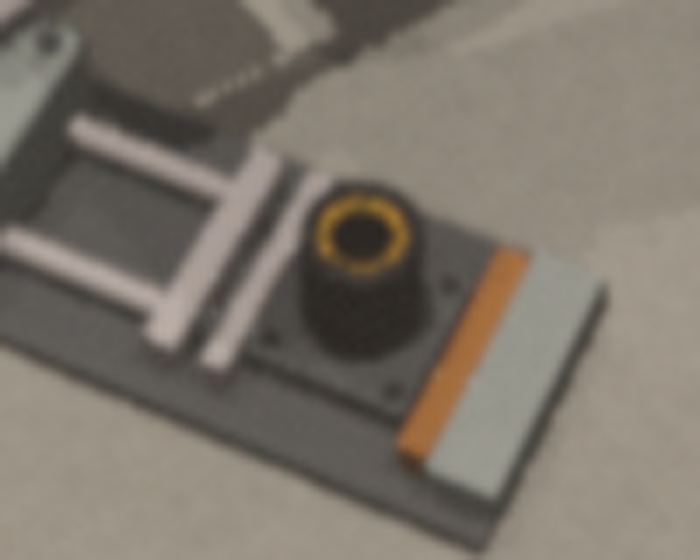

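The flange sits parallel to the jaws and touches the moving jaw. A gap of a few mm to the packing remains, near scene crop (425,410). Continuing.

```bash
python3 -m pendant '[[[1,0.001,0.0035,0,0],[1,0.0022,0.007,0,0],[1,0.0037,0.0104,0,0],[1,0.0052,0.0137,0,0],[1,0.007,0.0169,0,0]]]' 50
```

```text
time_s: 16.15
eef_pos: [535.8, -111.8, 110.8]
ee_rot: [0.0, 0.818, 0.576, -0.001]
force: [-4.4, -5.3, 8.4]
grip_width: 0.231
```

```bash
python3 -m pendant '[[[1,0.0019,0.0031,0,0],[1,0.004,0.0061,0,0],[1,0.0062,0.0091,0,0],[1,0.0086,0.0118,0,0]]]' 50
```

```text
time_s: 16.55
eef_pos: [544.3, -99.9, 110.8]
ee_rot: [-0.0, 0.818, 0.576, -0.001]
force: [-3.6, -4.1, 9.3]
grip_width: 0.236
```

```bash
python3 -m pendant '[[[1,0.0025,0.0027,0,0],[1,0.0052,0.0052,0,0],[1,0.008,0.0076,0,0],[1,0.0109,0.0098,0,0]]]' 50
```

```text
time_s: 16.95
eef_pos: [555.1, -90.0, 110.8]
ee_rot: [-0.0, 0.818, 0.576, -0.001]
force: [-4.3, -3.2, 10.7]
grip_width: 0.231
```

```bash
python3 -m pendant '[[[1,0.003,0.0021,0,0],[1,0.0061,0.004,0,0],[1,0.0093,0.0058,0,0],[1,0.0126,0.0073,0,0]]]' 50
```

```text
time_s: 17.35
eef_pos: [567.7, -82.6, 110.8]
ee_rot: [-0.0, 0.818, 0.576, -0.001]
force: [-6.1, -2.5, 9.6]
grip_width: 0.227
```

```bash
python3 -m pendant '[[[1,0.0034,0.0014,0,0],[1,0.0069,0.0027,0,0],[1,0.0104,0.0037,0,0],[1,0.0139,0.0046,0,0]]]' 50
```

```text
time_s: 17.75
eef_pos: [581.4, -78.0, 110.7]
ee_rot: [-0.0, 0.818, 0.576, -0.001]
force: [-5.6, -3.1, 9.9]
grip_width: 0.231
```

```bash
python3 -m pendant '[[[1,0.0036,0.0006,0,0],[1,0.0073,0.0011,0,0],[1,0.0109,0.0014,0,0]]]' 50;  python3 tab.py 597 -146.1 593.3 -76.2 -630 -690 3
```

```text
time_s: 18.05
eef_pos: [592.2, -76.5, 110.7]
ee_rot: [-0.001, 0.818, 0.576, -0.001]
force: [-7.1, -2.2, 10.8]
grip_width: 0.235
-630.0 [0.0037, 0.0001]
-633.0 [0.0074, 0.0]
-636.0 [0.011, -0.0003]
-639.0 [0.0147, -0.0008]
-642.0 [0.0183, -0.0014]
-645.0 [0.0218, -0.0023]
-648.0 [0.0253, -0.0033]
-651.0 [0.0288, -0.0045]
-654.0 [0.0322, -0.006]
-657.0 [0.0355, -0.0075]
-660.0 [0.0387, -0.0093]
-663.0 [0.0418, -0.0112]
-666.0 [0.0448, -0.0133]
-669.0 [0.0478, -0.0155]
-672.0 [0.0505, -0.0179]
-675.0 [0.0532, -0.0204]
-678.0 [0.0557, -0.0231]
-681.0 [0.0581, -0.0258]
-684.0 [0.0603, -0.0288]
-687.0 [0.0624, -0.0318]
-690.0 [0.0643, -0.0349]
```

```bash
python3 -m pendant '[[[1,0.0037,0.0001,0,0],[1,0.0074,0,0,0],[1,0.011,-0.0003,0,0]]]' 50
```

```text
time_s: 18.35
eef_pos: [603.0, -76.6, 110.7]
ee_rot: [-0.001, 0.818, 0.576, -0.001]
force: [-8.6, -2.0, 11.0]
grip_width: 0.233
```

Resistance is now 8.3 N and rising from the 6.1 N free value, so contact was probably near 560°. I'll go 9° more.

```bash
python3 -m pendant '[[[1,0.0037,-0.0005,0,0],[1,0.0073,-0.0011,0,0],[1,0.0108,-0.002,0,0]]]' 50
python3 - <<'E'
from h import *
from rig import monitor
p,d=vision.capture("scene"); np.savez("scene7.npz",p=p,d=d); crop(p,220,170,320,250,7,"pics/scene7.png")
s=monitor.sense();print(s['eef_pos'],s['force'],s['grip_width'])
E
```

```text
time_s: 18.65
eef_pos: [613.7, -78.4, 110.7]
ee_rot: [-0.001, 0.818, 0.576, -0.001]
force: [-9.4, 0.2, 11.5]
grip_width: 0.229
[614.09462634 -78.54670717 110.70635842] [-7.21259637 -0.23206721 11.0766092 ] 0.23213770349630233
```

View pics/scene7.png

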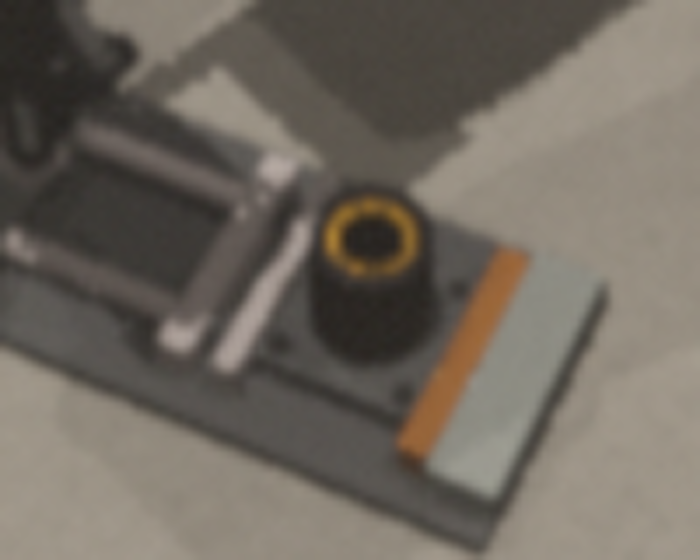

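The picture shows no visible gap between the flange and the packing (scene crop 420,400). Resistance is 9.1 N, about 3 N above free running. I'll add a little more to reach mid-range.

```bash
python3 -m pendant '[[[1,0.0035,-0.001,0,0],[1,0.007,-0.0022,0,0],[1,0.0104,-0.0037,0,0]]]' 50
```

```text
time_s: 19.0
eef_pos: [623.9, -81.9, 110.7]
ee_rot: [-0.002, 0.818, 0.576, -0.001]
force: [-10.3, 0.6, 11.3]
grip_width: 0.234
```

Resistance is 9.65 N, about 3.5 N above free running, which is roughly 64 N at the jaw. The angle since contact, about 33°, gives roughly 46 N. Both are in the snug band, so I'll stop, open partway (the hub is close) and rise.

```bash
python3 -m pendant '[[[1,-0.001,0,0,0],[0.1,-0.001,0,0,0],[0.1,-0.001,0,0,0],[0.1,-0.001,0,0,0],[0.1,-0.001,0,0.01,0],[0.1,-0.001,0,0.03,0],[0.1,-0.001,0,0.06,0],[0.1,-0.001,0,0.1,0],[0.1,-0.001,0,0.13,0],[0.1,-0.03,-0.03,0.15,0],[0.1,-0.06,-0.06,0.15,0],[0.1,-0.09,-0.1,0.15,0],[0.1,-0.11,-0.14,0.15,0],[0.1,-0.13,-0.18,0.15,0],[0.1,-0.13,-0.18,0.15,0],[0.1,-0.13,-0.18,0.15,0]]]' 50
python3 - <<'E'
from h import *
from rig import monitor
from scipy.ndimage import map_coordinates
P={}
for n in ("scene","top"):
    p,d=vision.capture(n); np.savez(n+"8.npz",p=p,d=d); P[n]=p; cv2.imwrite(f"pics/{n}8f.png",p[:,:,::-1])
crop(P["scene"],160,140,320,250,5,"pics/scene8.png"); crop(P["top"],195,140,335,215,5,"pics/top8.png")
s=monitor.sense();print(s['time_s'],s['eef_pos'],s['force'],s['grip_width'])
yaw=np.radians(4.62); ex=np.array([np.cos(yaw),np.sin(yaw)]); ey=np.array([-np.sin(yaw),np.cos(yaw)]); O=np.array([583.4,39.8])
ys=np.arange(-60,-5,.5)
# plate and block centroids, from images 0,6,8
for n in ("scene","top"):
  for k in ("0","6","8"):
    g=np.load(n+k+".npz")['p'].mean(-1); yy=np.arange(-95,-5,.5) 
    pr=[]
    for x in (list(range(20,43,2)) if n=="scene" else list(range(-42,-30,2))+list(range(32,43,2))):
        uv=proj(n,np.c_[O+x*ex+yy[:,None]*ey,np.full(len(yy),33.5)]); pr.append(map_coordinates(g,[uv[:,1],uv[:,0]],order=1))
    pr=np.mean(pr,0); thr=(pr.max()+pr.min())/2; m=pr>thr
    e=np.nonzero(np.diff(m.astype(int)))[0]; print(n,k,yy[e].tolist(),int(pr.max()))
E
```

```text
time_s: 20.6
eef_pos: [494.8, -262.7, 260.8]
ee_rot: [0.0, 0.818, 0.575, 0.0]
force: [-0.1, 0.5, 0.0]
grip_width: 0.445
20.7 [ 495.53340884 -261.41236925  260.6677846 ] [ 0.99276368  0.44139359 -0.61099973] 0.4504120669315379
scene 0 [-80.5, -69.5, -58.5] 161
scene 6 [-46.0, -35.0, -24.0] 168
scene 8 [-92.0, -73.5, -72.5, -39.0, -31.0, -19.5] 170
top 0 [-80.5, -68.5, -59.0] 172
top 6 [-62.0, -46.5, -34.0, -25.0] 166
top 8 [-54.5, -39.5, -30.0, -19.5] 176
```

View pics/scene8.png

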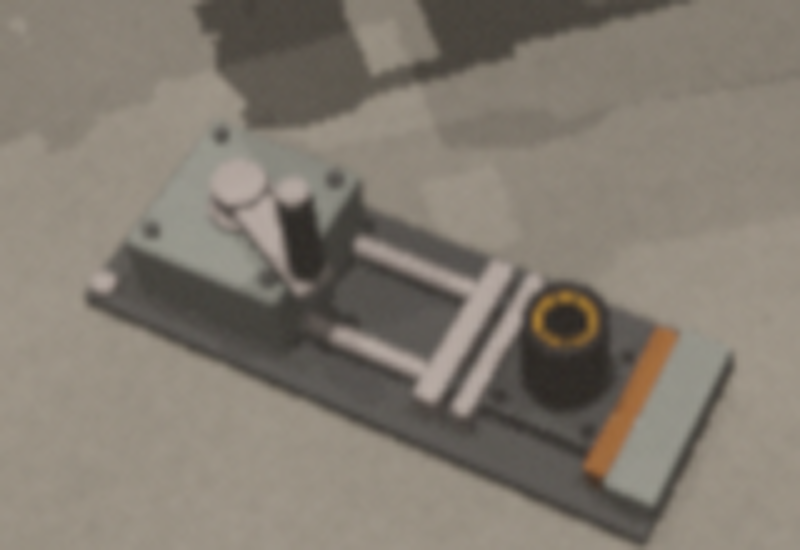

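View pics/top8f.png

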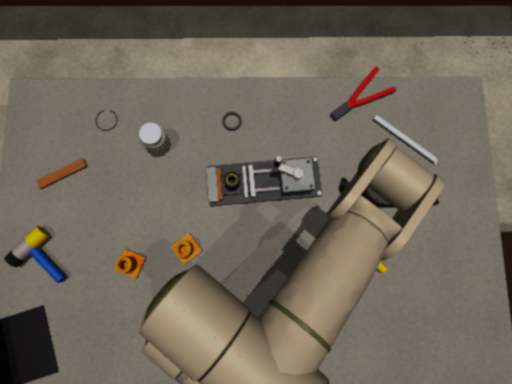

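The gap between the block and the jaw plate shrank from 11–12.5 mm to 8–9.5 mm. That is about 3 mm of spring travel, or roughly 60 N, in agreement with the crank force. The bystanders are where they were, apart from the screwdriver's shaft, which the arm hides in this view. The gripper is clear at z = 260 and touching nothing, so I'll hand the job in.

```bash
python3 -c "
from rig import order
print(order.finish_job())"
```

```text
the job is handed in; nothing more can be done
None
```

The housing is clamped in the vice, and I handed the job in at about 21 s of the 72 s allowed. I stood it flange down on the bed, with yaw in the hand measured within about 0.6° of the jaws, and released it. I then wound the crank about 595° clockwise in one unbroken grasp, let go and withdrew.

**Clamping force:** three estimates all fall in the 30–100 N snug band.

| Check | Reading | Force at the jaw |
|---|---|---|
| Crank resistance | about 9.65 N, against 6.1 N running free | about 64 N |
| Angle after contact (onset judged by eye from the force rise) | about 33° | about 46 N |
| Jaw spring compression, from the pictures | about 3 mm | about 60 N |

**Final pictures:** the flange sits against the packing, parallel to the jaws and midway along them. The jar and spacer ring are where they were. The arm hid the screwdriver's shaft in the last top view, but I never moved near it at low height.

**Disagreement:** my first estimate of the crank's centre was about 2 mm off, which gave about 14 N of sideways force on the grip early on. I corrected it from the measured path.

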